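# Find the jar with the implant by weight and hold it up with the tongs

### The arm

A 7-joint arm with a two-finger parallel gripper is mounted at the origin on a cart in front of the work surface, level with it; the furniture and walls round the work are solid. World frame = base frame: x ahead of the robot, y to its left, z up, the work surface at z = 0. Lengths are in mm, angles in rad, forces in N, time in s.
With the tool pointing down it reaches from about 400 to 875 mm from the base axis. Payload 4.4 kg.
Tool frame: the origin (TCP) lies at the very end of the fingers, on their centre line; the grasp point (between the pads) lies 19 mm behind it; z points along the fingers, x is the direction in which the jaws open and shut, and the axes are right-handed (so a half turn about z gives the same grasp; the last joint's range is limited). The gripper opens to 85 mm and grips with 20 to 120 N. Pads are 22 mm wide; open, the fingers measure 114 mm over their backs; the gripper's body (76 mm by 85 mm) begins 54 mm behind the grasp point. The pads swing forward as they close: fully open they stand 13 mm farther back than shut.
Start: joints at [-1.191, 0.628, 0.038, 1.517, -0.027, 0.996, -0.02], TCP at [280.246, 586.498, 231.313] pointing down, gripper open.
Joint ranges: [-3.06, 3.06], [-0.37, 2.12], [-1.25, 1.32], [0.18, 2.47], [-1.1, 4.24], [0.23, 1.98], [-2.94, 2.94]. Speed limits (rad/s): [2.57, 2.57, 3.14, 3.14, 3.14, 3.14, 3.14].

### API

Orientations are given as [roll, pitch, yaw] about the fixed x, y, z axes, in that order (R = Rz(yaw) Ry(pitch) Rx(roll)).
In Python, from cell import ctrl gives the robot as it stands.
- The arm moves only by the shell command python3 -m creep 'ROWS'. ROWS is text: rows parted by semicolons, each of 7 numbers parted by spaces: the shift along the tool's x, y, z in units of 40 mm (1.0 is 40 mm), then the turn, a rotation vector about the tool's x, y, z in degrees, then the closure, from 0 (fully open) to 1 (shut). In form: x y z rx ry rz grip; .... A call has 1 to 10 rows; each row is the pose to reach, as a shift and turn from the pose commanded when the call began, along the tool's axes at that moment; what a row does not reach only later rows make up. A row lasts 1/12 s, in which the tool goes at most 41.7 mm and 7.16 degrees, less where a joint would pass 70% of its speed; a pose out of reach is approached as far as the arm can. A call with a gripper value outside its range is refused whole. The fingers move at their own pace and stop on an object; the grip force is fixed at half the most. Time passes only in rows, so rows that repeat a pose let the fingers close. It gives the time, the measured TCP pose, the force and the opening at its end, in the units of the state.
- ctrl.read_state(): the state, without advancing time (a new reading comes with each control period).
- ctrl.get_image(name): name is "scene" or "top" or "wrist"; returns a dict with "img" (480x640x3 uint8, red, green, blue), "vfov" (degrees; the focal length in pixels is half the picture's height over the tangent of half this angle, whatever the lens; pixels are square), "cx", "cy" (the principal point, pixels), "T" (4x4, takes a point from camera to world coordinates); the wrist camera has in their place "tool_from_camera" (4x4, takes a point from camera to tool coordinates, whose origin is the TCP and whose axes are the tool frame's). Camera axes: x right, y up, looking along -z (the intrinsics and any distortion apply to the point x, -y, -z); pixel columns grow to the right and rows downward; lengths in mm; the calibration is good to about 2 mm. A picture is of the moment at which its call begins: read the wrist's pose just before it. There is no depth.
- ctrl.finish_job(): hands the job in, once; it reports no verdict.
Trained networks look in the newest picture that a camera, given by its name, has taken for a name from the list of things; names that differ only in an ending like _2 or _b are one class to them, and where a whole thing is asked for, a point or a joint stands for the part that bears it (a point fixed in the world has none). Each returns a list of dicts, best first, with "score" (0 to 1); they miss things now and then, are a little off and sometimes report something else, mostly with a low value. They report only what shows in the picture. A call takes as long as a camera call. They do not tell look-alikes from the thing itself.
- ctrl.boxes_of(camera, thing): "rect" ([left, top, right, bottom] in pixels, round what is visible of it).
- ctrl.cut_out(camera, thing): "pixels" (480x640 bool, what is visible of it) and "rect" ([left, top, right, bottom] in pixels, round what is visible of it).
The state is a dict: "clock": time; "qpos": joint angles; "qd": joint speeds; "tau": joint torques, N m; "eef_pos": TCP position; "tool_rot": TCP orientation; "force": force on the tool from outside, world axes, zero at the start; "torque": the same for the moment, N m; "width": finger opening in mm.
Only numpy, scipy, OpenCV 4.12 (cv2) and the standard library are available. Lean on these libraries where they do the work, as an engineer would, in place of code of your own. Each camera call takes 0.05 s, during which the arm holds its last target.

### The job

The two green-lidded white jars have not been disinfected, so touch them only with the spring tongs. One holds a steel implant removed from a horse, the other only light foam, and they look the same: take the tongs by their blue grips, lift a jar to feel its weight, and finish while holding the heavy jar up in the closed tongs, upright and about 6 cm or more clear of the worktop, with the light jar standing on the worktop. Tip neither jar over, and leave the timer, the tape roll and the dropper bottle where they are.

Things in the scene. Friction and masses are not known exactly. Their poses are not given: they have to be found in the camera images.
- tongs_grip (a point): Spring tongs lying level on a white rest, pointing away from the robot. Point midway between the two blue grip plates, half-way up; x runs along the tongs to the jaws, z up. Plates: flat outer faces 42 mm long, 28 mm high, 65 mm apart over all when open, 42 mm when closed on a jar. It takes about 8 N on each plate to begin closing and 10 N at a jar; squeeze 30 to 40 N to lift one.
- tongs_jaws (a point): Point midway between the rubber V jaws (24 mm high), 70 mm ahead of tongs_grip, same height and axes; a gripped jar's axis belongs here, with this point about 30 mm above the jar's underside, so that the jaws stay under the lid. Released, the jaws are 86 mm apart (70 at the corners). Squeezed to 61 mm over the grips they can be carried and still pass down over a jar (corners 62 mm).
- tongs: The spring tongs as a whole, about 200 mm long, 105 g, balancing about 85 mm ahead of the hinge, steel arms 18 mm high; a spring holds the arms open against a stop. Origin on the hinge axis, 100 mm behind tongs_grip, half-way up; x to the jaws, z up.
- tong_rest: White fixed rest under the tongs: base plate 190 x 130 x 4 mm, two crossbars 24 mm high and 10 mm thick, 28 and 135 mm ahead of the origin, with raised ends 31 mm high. Origin at the underside below the tongs' hinge, x along the tongs. The space beside the blue grips is free; lift the tongs straight up, 20 mm or more.
- jar_p_center (a point): Loose closed jar, point at its centre (34 mm above its underside): opaque white round body 46 mm in diameter and 54 mm high, fixed green lid 50 mm in diameter, 68 mm high in all; z is its axis. Looks exactly like the other jar. The jar with the implant weighs 200 to 260 g in all, the one with foam 40 g; which is which changes and cannot be seen.
- jar_q_center (a point): Loose closed jar, point at its centre (34 mm above its underside): opaque white round body 46 mm in diameter and 54 mm high, fixed green lid 50 mm in diameter, 68 mm high in all; z is its axis. Looks exactly like the other jar. The jar with the implant weighs 200 to 260 g in all, the one with foam 40 g; which is which changes and cannot be seen.
- jar_p: The same jar as jar_p_center; origin at the centre of its underside.
- jar_q: The same jar as jar_q_center; origin at the centre of its underside.
- timer: Bystander: white bench timer, 60 x 66 x 34 mm; origin at the centre of its underside.
- tape_roll: Bystander: roll of brown tape lying flat, 94 mm across, 48 mm high; origin at the centre of its underside.
- oil_bottle: Bystander: small brown dropper bottle with a black top, 28 mm in diameter, 74 mm high; origin at the centre of its underside.
Things that resemble listed ones, but are neither listed nor needed, are in the scene too. What is shaped like the jar_p but yellow is not meant.

How it is judged:
By the outcome, as a careful person would: the job done as asked, in the order asked, and still so for the second after the job is handed in, while the arm keeps its last pose, push and grip.
It also fails if it takes over 48 s, if anything falls off the work surface, if the arm or the gripper's body presses on something with over 40 N, if the wrist force passes 120 N, or if a joint passes its speed limit or range.

## Working session

There is one attempt and no reset: what is moved stays moved. The work goes in short steps, Python scripts to look and compute and a shell command to move; the robot and the scene stay as the last step left them, time stands still between calls to the robot, and variables do not carry over. Pictures are saved under pics/ and viewed, and the job is handed in when it is done.

```bash
ls; mkdir -p pics; cat > h.py <<'E'
from cell import ctrl
import numpy as np, cv2
E
python3 - <<'E'
from h import *
s=ctrl.read_state();print(s)
for n in("scene","top"):
    d=ctrl.get_image(n);cv2.imwrite(f"pics/{n}0.png",d["img"][:,:,::-1]);print(n,{k:v for k,v in d.items() if k!="img"})
    np.save(f"{n}0.npy",d["img"])
    for t in["tongs_grip","tongs_jaws","tongs","tong_rest","jar_p","timer","tape_roll","oil_bottle"]:
        print(t,[(np.round(b["rect"]).tolist(),round(b["score"],2)) for b in ctrl.boxes_of(n,t)])
E
```

```text
pics
{'clock': 0.0, 'qpos': array([-1.19077562,  0.62936814,  0.03840747,  1.51837639, -0.02696477,
        0.99631021, -0.02001253]), 'qd': array([ 4.92120971e-04,  3.46593421e-05,  3.60026534e-05,  5.55207794e-04,
        5.65726879e-04,  1.26865648e-03, -3.02790345e-04]), 'tau': array([ 7.68371192e-04, -5.63412988e+01,  1.22617297e+00, -1.93456596e+01,
        1.08867983e-02,  1.03514155e-02, -3.29712202e-05]), 'eef_pos': array([279.96986879, 585.90908828, 230.37153029]), 'tool_rot': array([3.14155622e+00, 1.94460573e-03, 1.12500993e+00]), 'force': array([ 1.31001133, -0.530543  ,  0.85671745]), 'torque': array([-0.01957253, -0.0049555 ,  0.02667319]), 'width': 84.99711273684011}
scene {'vfov': 50.09921164271943, 'cx': 306.26763244743375, 'cy': 230.0608791449577, 'T': array([[ 5.98982067e-01,  5.83101709e-01, -5.48828644e-01,
         1.14512140e+01],
       [-8.00595571e-01,  4.50069093e-01, -3.95581272e-01,
        -2.53628994e+02],
       [ 1.63466941e-02,  6.76335870e-01,  7.36411961e-01,
         7.71094171e+02],
       [ 0.00000000e+00,  0.00000000e+00,  0.00000000e+00,
    
[... 859 characters left out ...]
 9.95235294e-01,
         1.43430128e+03],
       [ 0.00000000e+00,  0.00000000e+00,  0.00000000e+00,
         1.00000000e+00]])}
tongs_grip [([315.0, 227.0, 359.0, 306.0], 0.59)]
tongs_jaws [([179.0, 268.0, 206.0, 296.0], 0.71), ([316.0, 230.0, 360.0, 305.0], 0.68)]
tongs [([324.0, 225.0, 358.0, 307.0], 0.76)]
tong_rest [([311.0, 236.0, 365.0, 313.0], 0.65)]
jar_p [([246.0, 220.0, 266.0, 244.0], 0.9), ([226.0, 274.0, 249.0, 297.0], 0.88), ([179.0, 266.0, 205.0, 292.0], 0.59)]
timer [([392.0, 256.0, 425.0, 283.0], 0.87), ([340.0, 193.0, 350.0, 202.0], 0.73), ([248.0, 221.0, 264.0, 242.0], 0.68)]
tape_roll [([440.0, 266.0, 479.0, 300.0], 0.74)]
oil_bottle [([342.0, 192.0, 353.0, 200.0], 0.5)]
```

```bash
python3 - <<'E'
import numpy as np,cv2
a=np.load("scene0.npy")[140:400,120:480];cv2.imwrite("pics/s1.png",cv2.resize(a,None,fx=2.2,fy=2.2,interpolation=3)[:,:,::-1])
a=np.load("top0.npy")[170:330,160:500];cv2.imwrite("pics/t1.png",cv2.resize(a,None,fx=2.35,fy=2.35,interpolation=3)[:,:,::-1])
E
```

```text
(no output)
```

View pics/scene0.png

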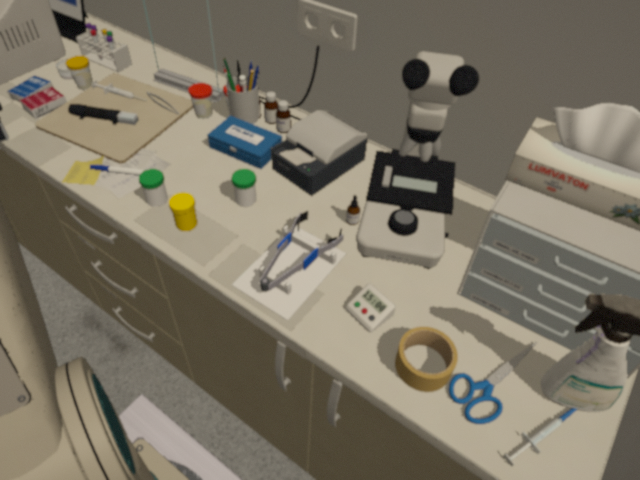

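View pics/s1.png

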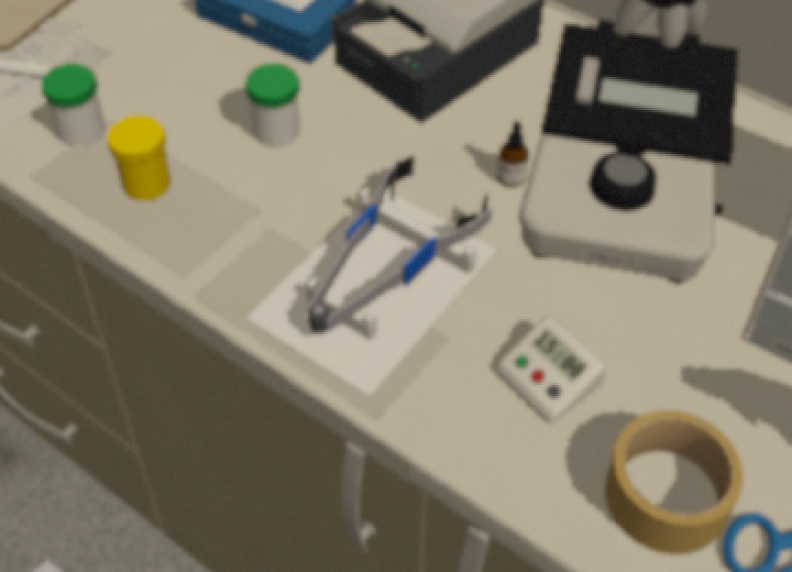

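View pics/t1.png

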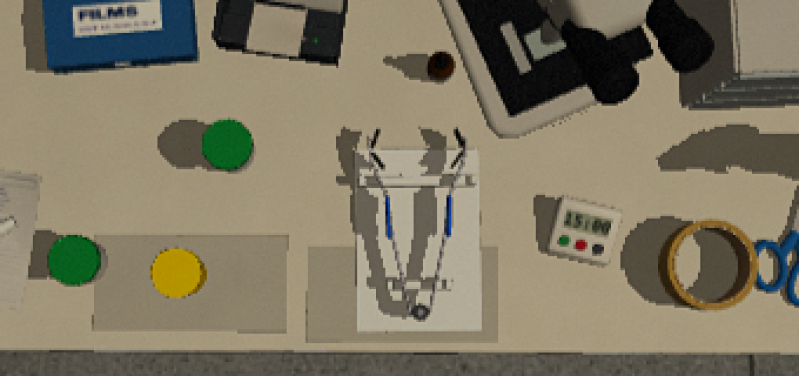

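Scene/top show three similar pots. Green-lidded jars are at scene (244,187)/top (257,232) and scene (153,187)/top (191,281). The yellow pot at scene (183,212)/top (236,286) is the look-alike and not meant. The tongs are at scene (295,250), pointing +x. Next I compute positions.

```bash
cat >> h.py <<'E'
from scipy.spatial.transform import Rotation as Ro
def ray(d,u,v,T=None):
    T=d["T"] if T is None else T
    f=240/np.tan(np.radians(d["vfov"]/2))
    r=T[:3,:3]@np.array([(u-d["cx"])/f,-(v-d["cy"])/f,-1]);return T[:3,3],r
def onz(d,u,v,z,T=None):
    o,r=ray(d,u,v,T);return o+r*(z-o[2])/r[2]
def blobs(img,name,amin=6):
    h=cv2.cvtColor(img,cv2.COLOR_RGB2HSV)
    lo,hi={"green":((50,120,50),(80,255,255)),"yellow":((22,160,100),(33,255,255)),"blue":((108,120,60),(128,255,255))}[name]
    m=cv2.inRange(h,lo,hi);n,l,st,c=cv2.connectedComponentsWithStats(m)
    return [(c[i],st[i],l==i) for i in range(1,n) if st[i][4]>=amin]
def pj(d,P,T=None):
    T=d["T"] if T is None else T
    f=240/np.tan(np.radians(d["vfov"]/2)); p=T[:3,:3].T@(np.asarray(P)-T[:3,3]); return d["cx"]+f*p[0]/-p[2], d["cy"]-f*p[1]/-p[2]
E
python3 - <<'E'
from h import *
for n in("top","scene"):
    d=ctrl.get_image(n)
    for c,z in(("green",66),("yellow",66),("blue",38)):
        for b in blobs(d["img"],c): print(n,c,b[0].round(1),b[1],onz(d,*b[0],z).round(0))
d=ctrl.get_image("top")
print("hinge",onz(d,160+421/2.35,170+313/2.35,45), "bottle",onz(d,160+441/2.35,170+65/2.35,74))
d=ctrl.get_image("wrist");cv2.imwrite("pics/w0.png",d["img"][:,:,::-1]);print({k:v for k,v in d.items() if k!="img"})
E
```

```text
top green [162.8 143.9] [161 143   4   3   9] [783. 541.  66.]
top green [256.1 231.1] [246 221  21  21 354] [577. 316.  66.]
top green [190.9 280.1] [180 270  23  21 373] [461. 465.  66.]
top green [399.5 272. ] [398 271   4   3  12] [483. -20.  66.]
top yellow [235.1 285.7] [224 275  24  22 392] [449. 363.  66.]
top yellow [115.2 298.2] [ 96 277  41  42 841] [419. 638.  66.]
top blue [324.9 261.3] [324 253   3  18  26] [509. 154.  38.]
top blue [350.6 262.3] [350 253   2  17  27] [507.  93.  38.]
top blue [124.3 285.8] [115 280  19  12  80] [448. 628.  38.]
scene green [109.2  33.2] [108  32   3   3   6] [ 803. 1023.   66.]
scene green [230.8  81.9] [228  75   6  15  27] [827. 580.  66.]
scene green [151.  178.5] [140 170  23  18 330] [458. 461.  66.]
scene green [243.4 178.5] [233 170  22  18 322] [573. 313.  66.]
scene yellow [104.2  31.4] [103  30   4   4  12] [ 801. 1043.   66.]
scene yellow [77.  62.4] [ 66  56  22  13 220] [648. 960.  66.]
scene yellow [183.4 210.8] [169 193  28  38 772] [433. 342.  66.]
scene blue [71.   0.7] [66  0  9  3 18] [ 899. 1345.   38.]
scene blue [256.5  71.5] [256  69   2   6   8] [941. 594.  38.]
scene blue [254.6  80.1] [254  76   3  10  12] [905. 570.  38.]
scene blue [ 99.6 167.2] [ 92 166  15   4  42] [432. 604.  38.]
scene blue [286.  238.6] [278 234  13  13  44] [516. 157.  38.]
scene blue [310.4 257.7] [304 249  14  19  86] [507.  93.  38.]
hinge [409.55934532 120.27199151  45.        ] bottle [656.82473619 102.21782111  74.        ]
{'vfov': 71.15379361025192, 'cx': 320.03313884107473, 'cy': 245.25973668184832, 'tool_from_camera': array([[ 9.99999937e-01,  3.52152539e-04,  4.27137290e-05,
        -9.27819438e-01],
       [ 3.51301116e-04, -9.66408518e-01, -2.57010609e-01,
        -6.68930872e+01],
       [-4.92280270e-05,  2.57010608e-01, -9.66408581e-01,
        -1.41801995e+02],
       [ 0.00000000e+00,  0.00000000e+00,  0.00000000e+00,
         1.00000000e+00]])}
```

View pics/w0.png

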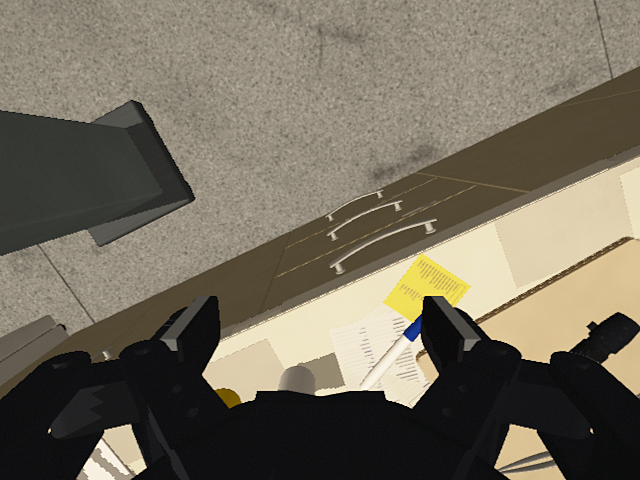

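Wrist picture shows the near counter edge, with the fingers at about rows 300–340. I'll go above the tongs with the camera side turned ahead, so that the jaws stay visible later.

```bash
cat >> h.py <<'E'
def tpose(s):
    T=np.eye(4);T[:3,:3]=Ro.from_euler("xyz",s["tool_rot"]).as_matrix();T[:3,3]=s["eef_pos"];return T
def go(x,y,z,yawdeg):
    s=ctrl.read_state();T=tpose(s);R=Ro.from_euler("xyz",[np.pi,0,np.radians(yawdeg)]).as_matrix()
    sh=T[:3,:3].T@(np.array([x,y,z])-T[:3,3])/40
    rv=np.degrees(Ro.from_matrix(T[:3,:3].T@R).as_rotvec())
    print("now",s["eef_pos"].round(1),np.degrees(s["tool_rot"]).round(1),"t",round(s["clock"],2),"w",round(s["width"],1),"F",s["force"].round(1),"rows:",sh.round(3),rv.round(2))
def wrist(name):
    s=ctrl.read_state();d=ctrl.get_image("wrist");d["T"]=tpose(s)@d["tool_from_camera"]
    if name: cv2.imwrite(f"pics/{name}.png",d["img"][:,:,::-1])
    return d,s
E
python3 -c "
from h import *
go(509,124,231,-88)"
```

```text
now [280.3 586.5 231.4] [-180.    -0.    64.5] t 1.1 w 85.1 F [ 0.5  0.2 -0.1] rows: [-7.9670e+00  1.0146e+01  8.0000e-03] [-1.0000e-02  0.0000e+00  1.5245e+02]
```

```bash
python3 -m creep '-0.2 0.25 0 0 0 4 0;-0.6 0.75 0 0 0 10 0;-1 1.25 0 0 0 17 0;-1.4 1.8 0 0 0 24 0;-1.8 2.3 0 0 0 31 0;-2.2 2.8 0 0 0 38 0;-2.6 3.3 0 0 0 45 0;-3 3.8 0 0 0 52 0;-3.4 4.3 0 0 0 59 0;-3.8 4.8 0 0 0 66 0'; python3 -c "
from h import *
go(509,124,231,-88)"
```

```text
clock: 1.93
eef_pos: [388.4, 365.6, 231.6]
tool_rot: [-3.141, -0.0, -0.033]
force: [-0.6, -0.8, 0.1]
width: 85.7
now [388.4 365.6 231.6] [-180.    -0.    -1.9] t 1.93 w 85.7 F [-0.6 -0.8  0.1] rows: [3.212 5.937 0.011] [-3.000e-02  2.000e-02  8.612e+01]
```

```bash
python3 -m creep '0.3 0.5 0 0 0 7 0;0.6 1.1 0 0 0 14 0;0.9 1.7 0 0 0 21 0;1.2 2.3 0 0 0 28 0;1.5 2.9 0 0 0 35 0;1.8 3.4 0 0 0 42 0;2.1 3.9 0 0 0 49 0;2.4 4.4 0 0 0 56 0;2.7 4.9 0 0 0 63 0;3 5.4 0 0 0 70 0'; python3 -c "
from h import *
go(509,124,231,-88)"
```

```text
clock: 2.77
eef_pos: [502.6, 146.7, 231.5]
tool_rot: [-3.141, 0.0, -1.254]
force: [-0.1, -0.2, -0.4]
width: 85.7
now [502.6 146.7 231.5] [-180.     0.   -71.9] t 2.77 w 85.7 F [-0.1 -0.2 -0.4] rows: [0.588 0.024 0.013] [-0.03  0.03 16.14]
```

```bash
python3 -m creep '0.2 0 0 0 0 7 0;0.4 0 0 0 0 14 0;0.58 0.02 0 0 0 16 0;0.58 0.02 0 0 0 16 0;0.58 0.02 0 0 0 16 0'; python3 - <<'E'
from h import *
d,s=wrist("w1");go(509,124,231,-88);np.save("w1.npy",d["img"])
for b in blobs(d["img"],"blue",40): print(b[0].round(1),b[1],onz(d,*b[0],38).round(1))
for b in blobs(d["img"],"green",40): print(b[0].round(1),b[1],onz(d,*b[0],66).round(1))
for t in["tongs_grip","tongs_jaws","tongs"]:
        print(t,[(np.round(b["rect"]).tolist(),round(b["score"],2)) for b in ctrl.boxes_of("wrist",t)])
E
```

```text
clock: 3.18
eef_pos: [508.6, 125.3, 231.3]
tool_rot: [3.141, 0.0, -1.525]
force: [-1.1, 0.8, -0.5]
width: 85.3
now [508.5 125.8 231.3] [180.    0.  -87.4] t 3.23 w 85.5 F [-0.3  0.9  0.7] rows: [ 0.046 -0.012  0.007] [0.02 0.04 0.63]
[289.4 219.8] [287 200   6  43 187] [507.  156.5  38. ]
[350.9 223.2] [348 203   7  42 168] [506.4  94.1  38. ]
[106.3 139.8] [  75  110   65   61 2905] [576.3 315.7  66. ]
[456.8 245.5] [452 242  10   8  65] [495.   -4.8  66. ]
tongs_grip [([267.0, 129.0, 378.0, 317.0], 0.76)]
tongs_jaws [([270.0, 129.0, 374.0, 319.0], 0.82)]
tongs [([269.0, 129.0, 375.0, 320.0], 0.71)]
```

View pics/w1.png

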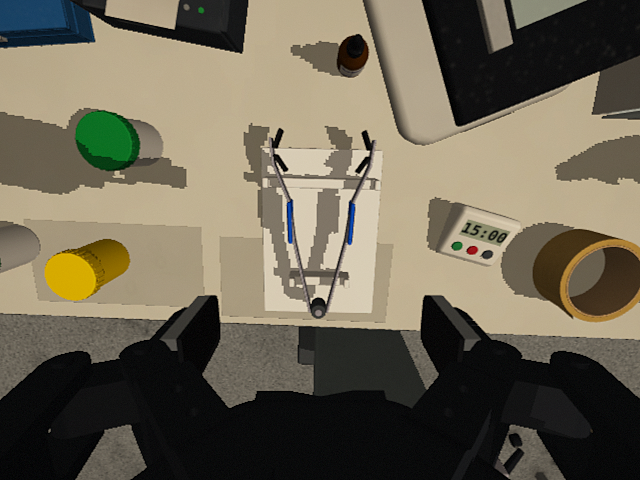

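Close view: blue plates at (289,220) and (351,223), hinge at (318,311), jaws at (278,150)/(366,150), tongs clear of other things. Next the pose at the plate tops.

```bash
python3 - <<'E'
from h import *
d,s=wrist(None)
b=[x for x in blobs(d["img"],"blue",40)]
for z in(38,47):
    p=[onz(d,*x[0],z) for x in b];print(z,np.array(p).round(1),(p[0]+p[1])/2)
    # plate end points
for x in b:
    ys,xs=np.where(x[2]);print([ (onz(d,xs[ys==y].mean(),y,47)[:2]).round(1).tolist() for y in(ys.min(),ys.max())])
h=onz(d,318.5,312,45);print("hinge",h)
for u,v in((279,131),(281,168),(364,131),(363,168)):print(onz(d,u,v,45).round(1))
E
python3 - <<'E'
import numpy as np,cv2
a=np.load("w1.npy")[115:330,240:400];cv2.imwrite("pics/w1c.png",cv2.resize(a,None,fx=2.7,fy=2.7,interpolation=3)[:,:,::-1])
E
```

```text
38 [[506.7 156.5  38. ]
 [506.2  94.2  38. ]] [506.41495024 125.34087568  38.        ]
47 [[508.4 155.8  47. ]
 [507.9  95.1  47. ]] [508.17125481 125.43052851  47.        ]
[[528.4, 154.5], [486.2, 154.5]]
[[528.1, 95.6], [486.8, 94.7]]
hinge [409.60525084 123.51315811  45.        ]
[591.5 168.2  45. ]
[558.1 165.8  45. ]
[595.1  89.4  45. ]
[561.6  87.7  45. ]
```

View pics/w1c.png

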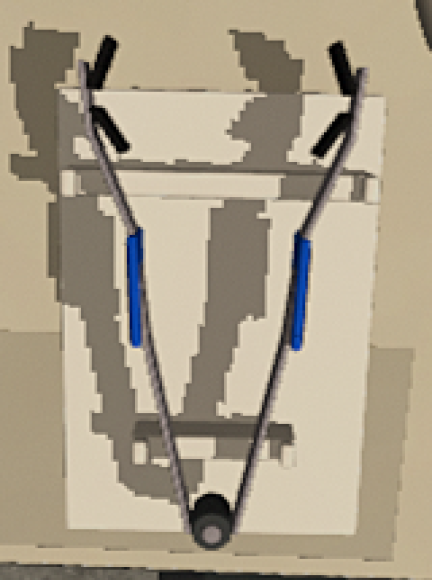

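Grip at (508,125), axis yaw ≈1°, height about 33 mm. Open fingertips measure about 13 mm behind the TCP, so I descend to TCP z≈8.

```bash
python3 -c "
from h import *
go(508,125.3,8,-89)"; python3 -m creep '0 0 0.5 0 0 0.8 0;0 0 1.3 0 0 1.6 0;0 0 2.2 0 0 1.6 0;0 0 3.1 0 0 1.6 0;0.01 0 3.8 0 0 1.6 0;0.01 0 4.3 0 0 1.6 0;0.01 0 4.3 0 0 1.6 0'; python3 - <<'E'
from h import *
d,s=wrist("w2");go(508,125.3,8,-89)
for b in blobs(d["img"],"blue",40): print(b[0].round(1),b[1],onz(d,*b[0],47).round(1))
E
```

```text
now [508.5 125.8 231.3] [180.    0.  -87.4] t 3.43 w 85.4 F [-0.2  0.9 -0.2] rows: [0.016 0.014 5.583] [0.   0.03 1.57]
clock: 4.02
eef_pos: [505.9, 124.8, 55.9]
tool_rot: [3.135, -0.001, -1.555]
force: [0.3, 0.1, 0.1]
width: 85.3
now [507.3 124.7  57.9] [179.8  -0.  -89.1] t 4.07 w 85.3 F [-1.2  0.2  0.1] rows: [-0.015 -0.021  1.247] [ 0.22 -0.03 -0.12]
[381.9 284. ] [375 237  15  90 682] [509.9  95.2  47. ]
[256.2 289.6] [249 246  16  82 603] [506.1 155.6  47. ]
```

View pics/w2.png

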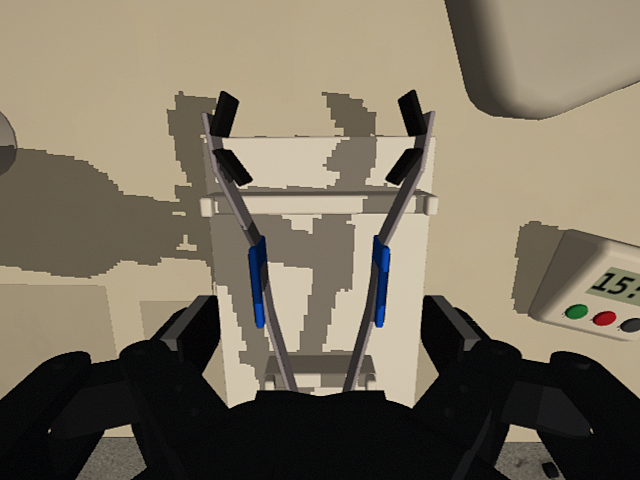

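Tongs sit centred between the fingers (plates at (256,290), (382,284)). Going down the rest.

```bash
python3 -m creep '0 0.01 0.4 0 0 0 0;0 0.01 0.8 0 0 0 0;0 0.01 1.1 0 0 0 0;0 0.01 1.25 0 0 0 0;0 0.01 1.25 0 0 0 0;0 0.01 1.25 0 0 0 0.15;0 0.01 1.25 0 0 0 0.25;0 0.01 1.25 0 0 0 0.25;0 0.01 1.25 0 0 0 0.25;0 0.01 1.25 0 0 0 0.25'; python3 - <<'E'
from h import *
d,s=wrist("w3");go(508,125.3,8,-89)
for b in blobs(d["img"],"blue",40): print(b[0].round(1),b[1],onz(d,*b[0],47).round(1))
E
```

```text
clock: 4.9
eef_pos: [509.4, 124.9, 11.0]
tool_rot: [-3.139, 0.001, -1.556]
force: [-1.3, -0.2, 6.5]
width: 63.8
now [509.4 124.9  11. ] [-179.8    0.   -89.2] t 4.95 w 64.2 F [-0.9  0.5  6.7] rows: [-0.011  0.035  0.075] [-0.15  0.04 -0.15]
[400.3 327. ] [ 387  267   28  128 1777] [515.   96.9  47. ]
[237.1 341.5] [ 227  281   23  115 1165] [508.5 154.2  47. ]
```

View pics/w3.png

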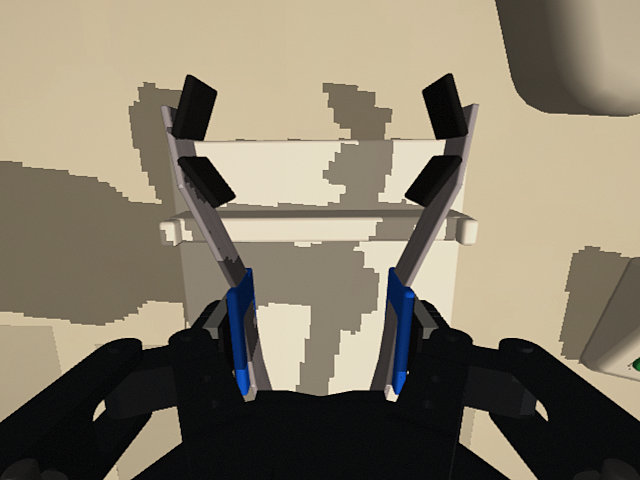

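Both pads rest on the plates (width 64), with a 6.5 N upward reading, probably pad-on-plate friction as the pads swing down. Squeezing to about 61.

```bash
python3 -m creep '0 0 0 0 0 0 0.28;0 0 0 0 0 0 0.28;0 0 0 0 0 0 0.28;0 0 0 0 0 0 0.28'
```

```text
clock: 5.28
eef_pos: [509.6, 125.1, 11.3]
tool_rot: [-3.138, 0.001, -1.556]
force: [-1.3, 0.4, 9.0]
width: 61.7
```

```bash
python3 -m creep '0 0 0 0 0 0 0.29;0 0 -0.1 0 0 0 0.29;0 0 -0.3 0 0 0 0.29;0 0 -0.6 0 0 0 0.29;0 0 -1 0 0 0 0.29;0 0 -1.5 0 0 0 0.29;0 0 -2 0 0 0 0.29;0 0 -2.5 0 0 0 0.29;0 0 -2.5 0 0 0 0.29;0 0 -2.5 0 0 0 0.29'; python3 - <<'E'
from h import *
d,s=wrist("w4");go(508,125.3,8,-89)
d=ctrl.get_image("scene");cv2.imwrite("pics/s4.png",cv2.resize(d["img"][120:360,140:460],None,fx=2.4,fy=2.4)[:,:,::-1])
E
```

```text
clock: 6.12
eef_pos: [508.9, 125.2, 110.6]
tool_rot: [-3.139, 0.001, -1.555]
force: [-0.8, -0.2, -0.8]
width: 61.1
now [508.1 125.2 109.6] [-180.     0.   -89.1] t 6.17 w 60.9 F [-0.1  0.1 -1.1] rows: [-2.00e-03  4.00e-03  2.54e+00] [-0.02  0.03 -0.11]
```

View pics/w4.png

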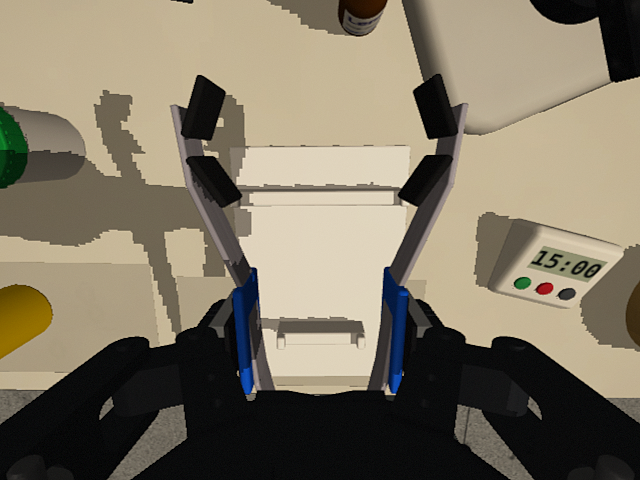

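View pics/s4.png

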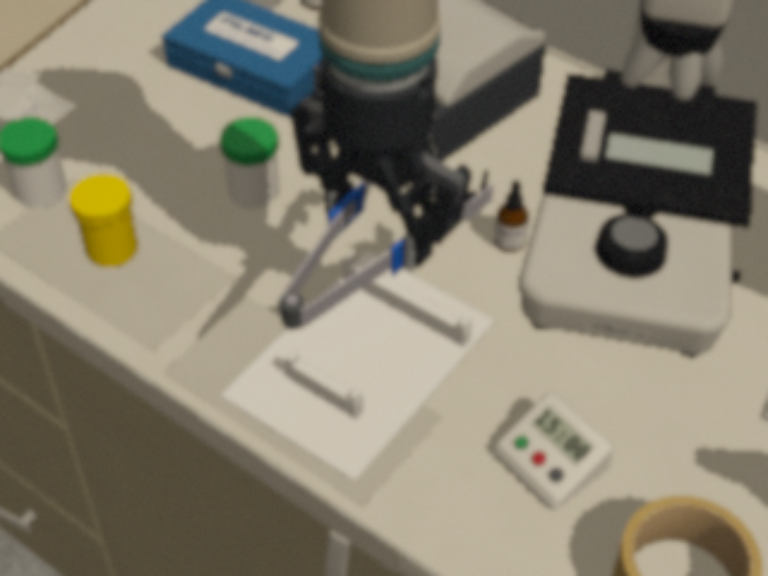

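Tongs held (load about 1.1 N, 61 mm), and the rest is left behind. Next I check where the jaws are in the tool frame and compute jar positions from this view.

```bash
python3 - <<'E'
from h import *
d=ctrl.get_image("wrist");T=d["tool_from_camera"]
for z in(-10,-22,-34):
  print(z,[np.round(pj(d,[x,y,z],T),0).tolist() for y in(-85,-70,-55,0) for x in(-31,31)])
a=d["img"][60:280,150:490];cv2.imwrite("pics/w5.png",cv2.resize(a,None,fx=2.3,fy=2.3,interpolation=3)[:,:,::-1])
E
```

```text
-10 [[235.0, 93.0], [405.0, 93.0], [237.0, 137.0], [403.0, 137.0], [240.0, 178.0], [400.0, 177.0], [248.0, 308.0], [392.0, 308.0]]
-22 [[225.0, 87.0], [414.0, 87.0], [229.0, 135.0], [411.0, 135.0], [232.0, 180.0], [408.0, 180.0], [241.0, 322.0], [399.0, 322.0]]
-34 [[214.0, 79.0], [426.0, 79.0], [218.0, 133.0], [422.0, 133.0], [222.0, 182.0], [418.0, 182.0], [234.0, 338.0], [406.0, 338.0]]
```

View pics/w5.png

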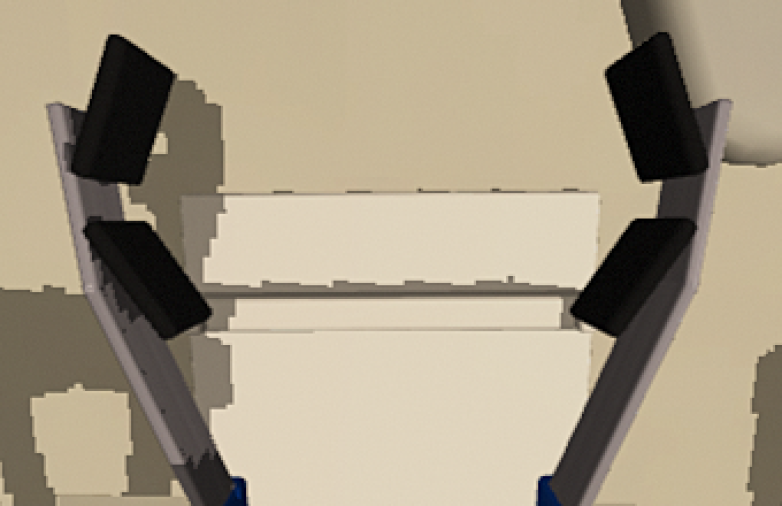

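Jaws: the V mid-point lies at tool y≈−68, lateral offset ≈0, back corners about 62 mm apart, tongs level. Going above the inner green jar (577,316) with tongs yaw 25°.

```bash
python3 -c "
from h import *
go(514.4,287,110,-65)"; python3 -m creep '-0.2 0 0 0 0 -3 0.29;-0.6 0 0 0 0 -6 0.29;-1 0 0 0 0 -9 0.29;-1.5 0 0 0 0 -12 0.29;-2 0 0 0 0 -15 0.29;-2.5 0 0 0 0 -18 0.29;-3 0 0 0 0 -21 0.29;-3.5 0 0 0 0 -24 0.29;-4.05 -0.1 0 0 0 -24 0.29;-4.05 -0.1 0 0 0 -24 0.29'; python3 - <<'E'
from h import *
d,s=wrist("w6")
for b in blobs(d["img"],"green",40): print(b[0].round(1),b[1],onz(d,*b[0],68).round(1))
go(514.4,287,110,-65)
E
```

```text
now [507.5 124.9 108.6] [179.9  -0.  -89.1] t 6.27 w 61.2 F [-0.4 -0.1 -1.3] rows: [-4.05  -0.234 -0.035] [ 9.000e-02  1.000e-02 -2.413e+01]
clock: 7.1
eef_pos: [509.2, 294.6, 108.8]
tool_rot: [-3.14, 0.004, -1.127]
force: [-0.0, 1.0, -0.8]
width: 60.8
[584.3  21. ] [580  16  10  11  88] [676.1 235.6  68. ]
[335.9 141.2] [ 288   92   96  100 7229] [576.1 318.4  68. ]
[ 28. 220.] [   0  174   66   88 4576] [465.3 454.3  68. ]
now [509.1 291.5 108.8] [-1.80e+02  1.00e-01 -6.47e+01] t 7.15 w 60.9 F [-0.9  0.5 -0.9] rows: [ 0.158 -0.07  -0.03 ] [-0.04  0.1   0.32]
```

View pics/w6.png

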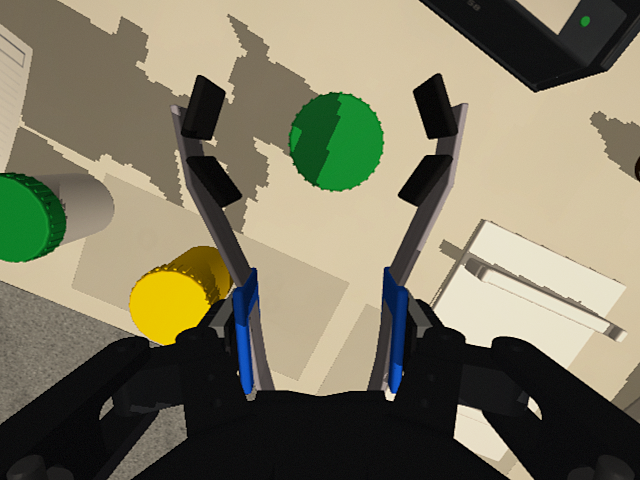

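Wrist: green jar lid at (336,141) between the jaws; yellow look-alike at (170,305), other green jar at (28,218), both clear. Settle, then measure the lid in the tool frame.

```bash
cat >> h.py <<'E'
def lid():
    d,s=wrist(None)
    T=tpose(s);Ti=np.linalg.inv(T)
    for b in blobs(d["img"],"green",1500):
        cnt,_=cv2.findContours(b[2].astype(np.uint8),0,2);h=cv2.convexHull(np.vstack(cnt));(u,v),r=cv2.minEnclosingCircle(h)
        M=cv2.moments(h);u2,v2=M["m10"]/M["m00"],M["m01"]/M["m00"]
        p=onz(d,u2,v2,67);q=Ti[:3,:3]@p+Ti[:3,3]
        print("lid px",round(u2),round(v2),"r",round(r),"world",p.round(1),"tool",q.round(1),"shift units to (0,-68):",((q[:2]-[0,-68])/40).round(3))
E
python3 -m creep '0.04 -0.07 0 0 0 0 0.29;0.04 -0.07 0 0 0 0 0.29;0.04 -0.07 0 0 0 0 0.29'; python3 -c "
from h import *
lid();go(514.4,287,12,-65)"
```

```text
clock: 7.4
eef_pos: [513.4, 285.4, 109.3]
tool_rot: [3.141, -0.001, -1.138]
force: [0.3, -0.5, -1.4]
width: 60.8
lid px 315 141 r 50 world [576.2 318.3  67. ] tool [ -3.6 -70.8  42.3] shift units to (0,-68): [-0.089 -0.07 ]
lid px 21 224 r 41 world [466.7 449.2  67. ] tool [-168.3  -26.3   42.2] shift units to (0,-68): [-4.207  1.042]
now [513.3 285.5 109.4] [180.   -0.  -65.2] t 7.45 w 60.7 F [ 0.8 -0.3 -1.4] rows: [-0.024 -0.042  2.434] [ 0.02 -0.03 -0.22]
```

```bash
python3 -m creep '-0.05 -0.04 0 0 0 0 0.29;-0.09 -0.07 0.2 0 0 0 0.29;-0.09 -0.07 0.5 0 0 0 0.29;-0.09 -0.07 0.8 0 0 0 0.29;-0.09 -0.07 0.8 0 0 0 0.29;-0.09 -0.07 0.8 0 0 0 0.29;-0.09 -0.07 0.8 0 0 0 0.29'; python3 -c "
from h import *
wrist('w7');lid();go(514.4,287,10,-65)"
```

```text
clock: 8.03
eef_pos: [514.1, 290.6, 76.9]
tool_rot: [3.141, -0.0, -1.137]
force: [-0.5, -0.1, -0.7]
width: 60.7
lid px 324 145 r 60 world [576.4 318.5  67. ] tool [  0.9 -67.9  10.3] shift units to (0,-68): [0.021 0.002]
now [514.5 290.9  77.6] [-180.    -0.   -65.2] t 8.13 w 60.8 F [ 0.6 -0.2 -0.7] rows: [0.088 0.044 1.69 ] [-0.04 -0.01 -0.16]
```

View pics/w7.png

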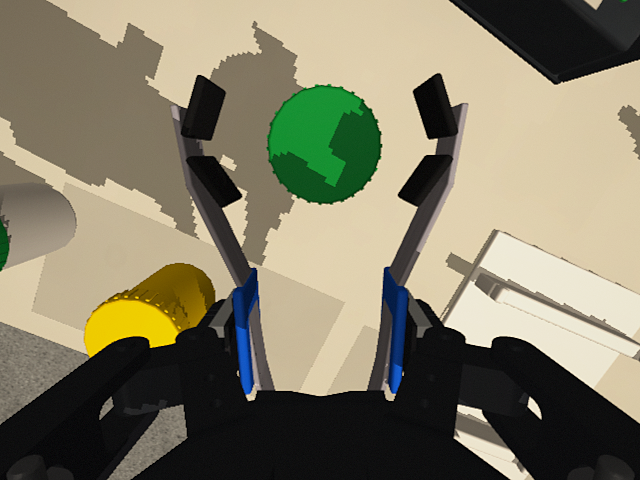

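Lid at (324,144) is centred between the jaws. Descending over it.

```bash
python3 -m creep '0.02 0 0.2 0 0 0 0.29;0.02 0 0.45 0 0 0 0.29;0.02 0 0.7 0 0 0 0.29;0.02 0 0.95 0 0 0 0.29;0.02 0 1.2 0 0 0 0.29;0.02 0 1.45 0 0 0 0.29;0.02 0 1.6 0 0 0 0.29;0.02 0 1.68 0 0 0 0.29;0.02 0 1.68 0 0 0 0.29;0.02 0 1.68 0 0 0 0.29'; python3 -c "
from h import *
wrist('w8');lid();go(514.4,287,10,-65)"
```

```text
clock: 8.97
eef_pos: [514.6, 290.1, 10.1]
tool_rot: [-3.141, -0.0, -1.137]
force: [0.2, -0.2, -1.0]
width: 60.8
lid px 325 133 r 108 world [577.2 318.7  67. ] tool [  0.4 -68.6 -56.5] shift units to (0,-68): [ 0.011 -0.014]
now [514.9 290.4  10.6] [-179.9    0.   -65.1] t 9.07 w 60.7 F [ 0.4 -0.  -1.5] rows: [0.072 0.046 0.014] [-0.05  0.   -0.14]
```

View pics/w8.png

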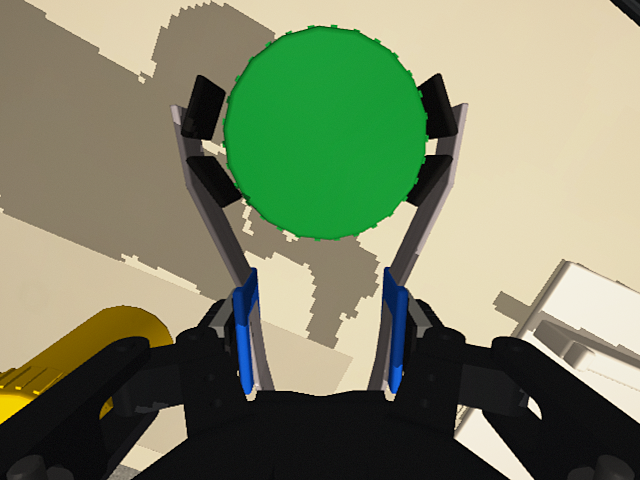

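Jaws straddle the jar with no contact force. Closing gradually.

```bash
python3 -m creep '0 0 0 0 0 0 0.35;0 0 0 0 0 0 0.42;0 0 0 0 0 0 0.48;0 0 0 0 0 0 0.52;0 0 0 0 0 0 0.56;0 0 0 0 0 0 0.6;0 0 0 0 0 0 0.6;0 0 0 0 0 0 0.6'; python3 -c "
from h import *
wrist('w9');go(514.9,290.4,10,-65);print(ctrl.read_state()['torque'])"
```

```text
clock: 9.73
eef_pos: [514.9, 290.0, 10.4]
tool_rot: [-3.141, -0.0, -1.137]
force: [-0.2, -1.7, 3.4]
width: 41.4
now [514.9 290.   10.4] [-180.    -0.   -65.2] t 9.78 w 41.7 F [ 0.7 -2.4  3.6] rows: [-0.009 -0.005  0.009] [-0.04 -0.02 -0.16]
[-0.3386661  -0.21291439 -0.05708389]
```

View pics/w9.png

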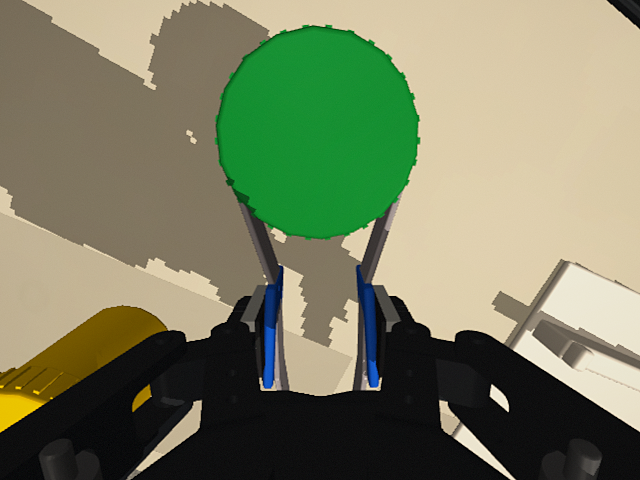

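Stopped at 41.6 mm: the jar is gripped. Lifting to feel it.

```bash
python3 -m creep '0 0 0 0 0 0 0.6;0 0 -0.05 0 0 0 0.6;0 0 -0.15 0 0 0 0.6;0 0 -0.3 0 0 0 0.6;0 0 -0.5 0 0 0 0.6;0 0 -0.7 0 0 0 0.6;0 0 -0.7 0 0 0 0.6;0 0 -0.7 0 0 0 0.6;0 0 -0.7 0 0 0 0.6;0 0 -0.7 0 0 0 0.6'; python3 - <<'E'
from h import *
F=[];Q=[]
for i in range(3):
    d,s=wrist("wa" if i==2 else None);F.append(s["force"]);Q.append(s["torque"])
print(np.mean(F,0),np.mean(Q,0),np.std(F,0));go(514.9,290.4,10,-65);lid()
d=ctrl.get_image("scene");cv2.imwrite("pics/sa.png",cv2.resize(d["img"][120:360,100:420],None,fx=2.4,fy=2.4)[:,:,::-1])
E
```

```text
clock: 10.62
eef_pos: [514.1, 290.3, 37.9]
tool_rot: [3.141, 0.0, -1.137]
force: [0.3, 0.9, -2.9]
width: 41.6
[-0.16086531  0.20607431 -2.86204526] [-0.06395995  0.13304633  0.00908383] [0.63048012 0.53049045 0.07961545]
now [514.2 290.1  37.8] [180.    0.  -65.1] t 10.77 w 41.3 F [-0.3 -0.2 -2.9] rows: [ 0.001 -0.02   0.695] [ 0.04  0.   -0.14]
lid px 317 131 r 106 world [577.7 321.6  67. ] tool [ -1.9 -70.9 -29.3] shift units to (0,-68): [-0.047 -0.072]
```

View pics/wa.png

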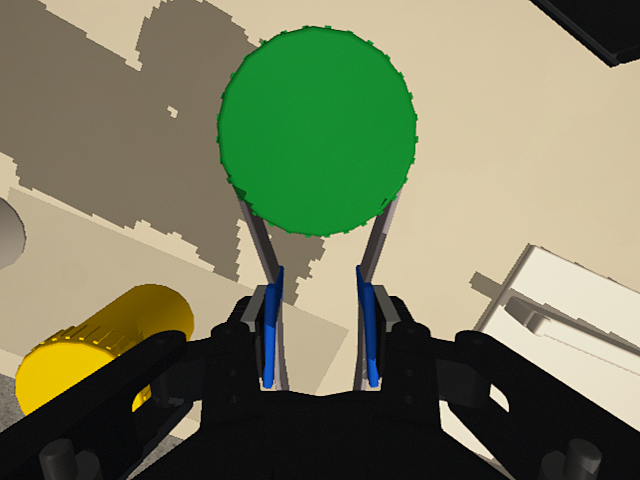

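View pics/sa.png

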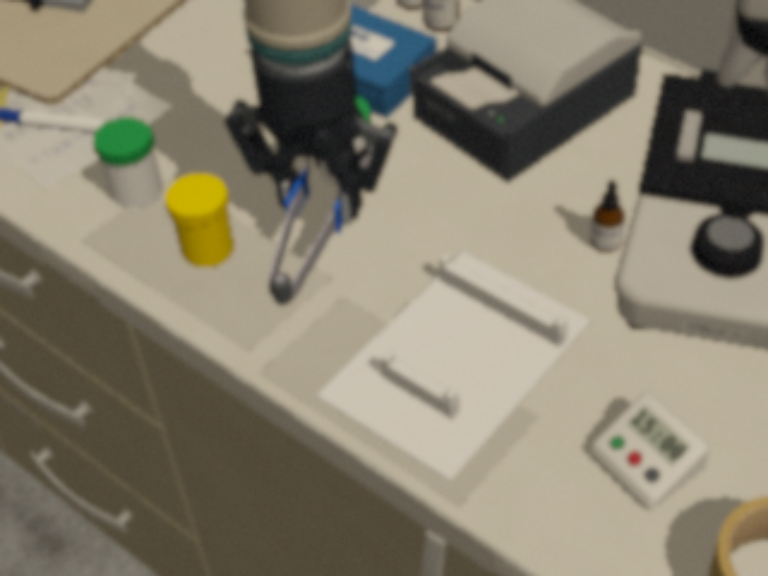

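The wrist load rose from about 1.05 N (tongs) to 2.86 N, and the moment is 0.148 N·m. At 70 mm that means a jar of roughly 190–210 g; foam would give about 1.45 N and 0.03 N·m. This is the heavy jar, and it moved up with the tool. Raising it well clear.

```bash
python3 -m creep '0 0 -0.1 0 0 0 0.6;0 0 -0.3 0 0 0 0.6;0 0 -0.6 0 0 0 0.6;0 0 -0.9 0 0 0 0.6;0 0 -1.2 0 0 0 0.6;0 0 -1.45 0 0 0 0.6;0 0 -1.55 0 0 0 0.6;0 0 -1.6 0 0 0 0.6;0 0 -1.6 0 0 0 0.6;0 0 -1.6 0 0 0 0.6'; python3 -m creep '0 0 0 0 0 0 0.6;0 0 0 0 0 0 0.6;0 0 0 0 0 0 0.6;0 0 0 0 0 0 0.6;0 0 0 0 0 0 0.6;0 0 0 0 0 0 0.6;0 0 0 0 0 0 0.6;0 0 0 0 0 0 0.6;0 0 0 0 0 0 0.6;0 0 0 0 0 0 0.6'; python3 - <<'E'
from h import *
F=[];Q=[]
for i in range(4):
    d,s=wrist("wb" if i==3 else None);F.append(s["force"]);Q.append(s["torque"])
print(np.mean(F,0),np.mean(Q,0));go(514.9,290.4,10,-65);lid()
d=ctrl.get_image("scene");cv2.imwrite("pics/sb.png",cv2.resize(d["img"][120:360,100:420],None,fx=2.4,fy=2.4)[:,:,::-1])
d=ctrl.get_image("top")
for b in blobs(d["img"],"green",40): print(b[0].round(1),b[1],onz(d,*b[0],68).round(0))
E
```

```text
clock: 11.7
eef_pos: [514.0, 290.2, 101.8]
tool_rot: [3.141, 0.0, -1.137]
force: [0.1, 0.0, -2.6]
width: 41.9
clock: 12.53
eef_pos: [514.4, 290.2, 102.1]
tool_rot: [3.142, 0.0, -1.137]
force: [0.1, -0.1, -3.1]
width: 41.6
[ 0.17802367  0.19278831 -3.01210658] [-0.05404743  0.11557541  0.01945709]
now [514.4 290.3 102.1] [-180.     0.   -65.1] t 12.73 w 41.5 F [ 0.  -0.2 -2.1] rows: [ 2.000e-03 -1.200e-02  2.303e+00] [-0.    0.   -0.14]
lid px 317 131 r 106 world [581.5 324.3  67. ] tool [ -2.6 -75.2  35.1] shift units to (0,-68): [-0.066 -0.179]
lid px 20 231 r 41 world [467.4 448.3  67. ] tool [-163.2  -23.8   35.1] shift units to (0,-68): [-4.08   1.106]
[191.  280.2] [180 270  23  21 372] [461. 465.  68.]
```

View pics/wb.png

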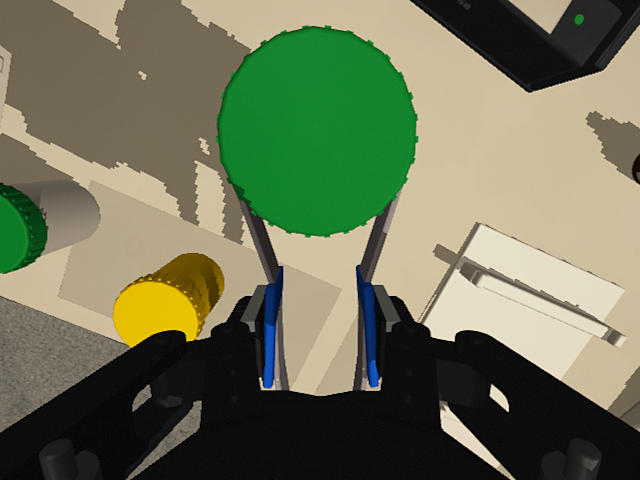

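View pics/sb.png

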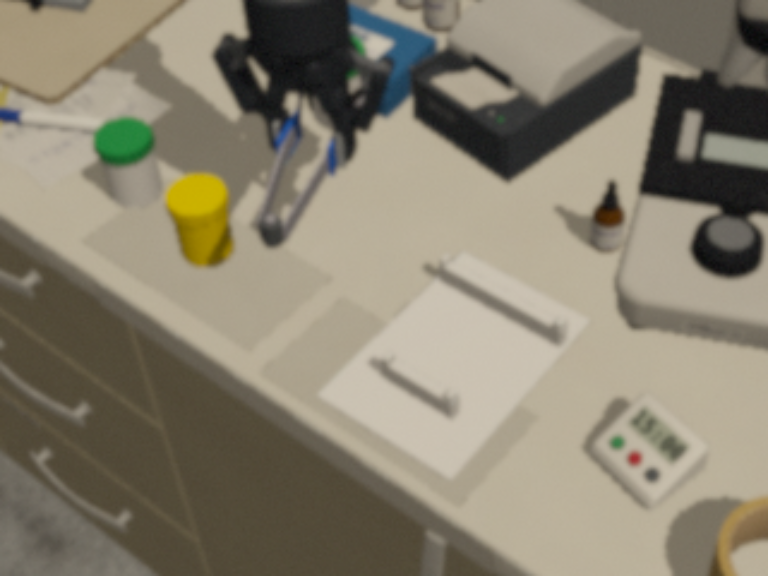

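The lid has not moved in the tongs (317,131 both times), the jar is about 9 cm up, and the load is steady at about 3.0 N. The other green jar, the timer and the bottle are in place. Handing in.

```bash
python3 -c "
from h import *
print(ctrl.finish_job())"
```

```text
the job is handed in; nothing more can be done
None
```

The job is handed in with the heavy jar held up in the closed tongs, upright and about 9 cm above the worktop, at about 12.9 s on the robot's clock.

- **What I did:** I took the tongs by their blue grips, lifted them off the rest, lowered the jaws over the inner green-lidded jar and closed them on it (41.5 mm over the grips). Nothing but the tongs touched that jar.
- **Which jar it is:** On lifting, the wrist load went from about 1.05 N (tongs alone) to 2.9–3.0 N, with a moment of 0.13–0.15 N·m. That makes the jar about 190–210 g, so it is the implant jar; the foam one would read about 1.45 N. The value is at or just under the stated 200–260 g, and I did not weigh the other jar to compare.
- **Last checks:** The lid stayed at the same pixel (317,131) throughout the lift, so there is no slip or tilt. The light jar still stands at (461,465). The timer and dropper bottle looked unmoved in the last scene picture. The tape roll was mostly outside that crop, but nothing went near it.
- **Odd reading:** An upward force of 6–9 N appeared while I squeezed the tongs on the rest. I took it as pad friction, and it was gone after the lift.

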